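# Hold the key switch on

### The job

The sealer at the back of the bench runs only while its spring-return key switch is held on. Lift the flat-bladed key (square head) out of the stand, push it into the slot on top of the switch box, working it past the sticky pins until its shoulder is fully down, then turn it a quarter turn clockwise to the stop and finish while still gripping it and holding it turned. Leave the round-barrelled key in the stand and the other things on the bench alone.

Things in the scene. Friction and masses are not known exactly. Their poses are not given: they have to be found in the camera images.
- flat_key: key to use: black square head 36 mm wide (its x), 10 mm thick (its y, the way to pinch it), 10 to 52 mm above the shoulder's underside; steel shoulder 26x20x5 mm; below it a flat blade 14 mm wide (x), 5 mm thick (y), 36 mm long, tip edges rounded 2.5 mm. Origin: centre of the shoulder's underside, top of the blade; z up to the head. A half turn about z changes nothing. About 50 g
- round_key: the other key, not wanted: round black head 40 mm across, 10 mm thick, centred 30 mm up; same shoulder; round barrel 12 mm in diameter, 34 mm long, too thick for the slot. Origin and axes as for the flat key. Stays in the stand; the two keys may stand either way round
- key_stand: fixed aluminium stand, a plate 50x150 mm (x, y) on two end legs, top 50 mm above the bench, with two pockets 14x18 mm, at y = +37.5 and -37.5 mm, x = 0; the keys hang upright in them by their shoulders, heads' width along the stand's y. Origin: centre of its underside
- lock_box: fixed grey key-switch box, 110x96 mm (x, y); a steel plug 37 mm across with the key slot is at the centre of its top in a dark collar, a white mark at each end of its quarter turn; cable gland at +x. Origin: centre of its underside. Two pairs of sticky spring pins in the slot's long walls, 12 and 22 mm down, stand 2 mm into it: passing them takes a push of some 5 to 12 N, a small wiggle helps
- keyhole (a point): centre of the slot's mouth, on the plug's vertical axis, level with the plug's face on which the shoulder comes to rest, 70 mm above the bench; axes as the box. Slot 16x7 mm, 40 mm deep, lip rounded 2.5 mm. At plug angle 0 its long direction lies 45 degrees anticlockwise (from above) of the box's x axis, after the turn about 41 degrees clockwise of it
- plug (a joint): angle of the plug: 0 at rest, grows clockwise seen from above to a stop at 1.5 rad. A spring returns it to 0 (0.02 N m at rest, 0.13 N m at the stop). The key has up to 0.2 rad of play in the slot, so turn the key up to 0.2 rad farther than the plug is to go
- pliers: bystander: blue-handled pliers lying flat, 54x141x12 mm; origin under its centre. Leave it alone
- tape_measure: bystander: tape measure standing on its edge, 35x75x62 mm; origin under its centre. Leave it alone
- small_box: bystander: small kraft box, 51x50x66 mm; origin under its centre. Leave it alone
- label_roll: bystander: roll of white labels standing on end, 52 mm across, 37 mm high; origin under its centre. Leave it alone
- stapler: bystander: black stapler, 34x135x48 mm; origin under its centre. Leave it alone
Not all that is in view belongs to the job. Leave any green look-alike of the lock_box alone. Leave any green look-alike of the flat_key alone.

How it is judged:
By the outcome, as a careful person would: the job done as asked, in the order asked, and still so for the second after the job is handed in, while the arm keeps its last pose, push and grip.
It also fails if it takes over 48 s, if anything falls off the work surface, if the arm or the gripper's body presses on something with over 40 N, if the wrist force passes 120 N, or if a joint passes its speed limit or range.

### The arm

A 7-joint arm with a two-finger parallel gripper is mounted at the origin on a cart in front of the work surface, level with it; the furniture and walls round the work are solid. World frame = base frame: x ahead of the robot, y to its left, z up, the work surface at z = 0. Lengths are in m, angles in rad, forces in N, time in s.
With the tool pointing down it reaches from about 0.4 to 0.85 m from the base axis. Payload 6.9 kg.
Tool frame: the origin (TCP) lies at the very end of the fingers, on their centre line; the grasp point (between the pads) lies 19 mm behind it (hold_point_z is the distance from the TCP to the grasp point, in m); z points along the fingers, y is the line along which they close (so a half turn about z gives the same grasp; the last joint's range is limited). The gripper opens to 85 mm and grips with 20 to 120 N. Pads are 22 mm wide; open, the fingers measure 114 mm over their backs; the gripper's body (76 mm by 85 mm) begins 54 mm behind the grasp point. The pads swing forward as they close: fully open they stand 13 mm farther back than shut.
Start: joints at [-1.02, 0.507, -0.238, 1.5, 0.126, 1.149, -0.155], TCP at [0.27, 0.564, 0.231] pointing down, gripper open.
Joint ranges: [-3.08, 3.08], [-0.24, 2.05], [-1.43, 1.35], [0, 2.5], [-1.52, 4.66], [0.17, 1.96], [-2.89, 2.89]. Speed limits (rad/s): [2.39, 2.39, 3.14, 3.14, 3.14, 3.14, 3.14].

### API

Orientations are given as a unit quaternion [w, x, y, z].
In Python, from station import sense, snapshot, get_calibration, sign_off, hold_point_z gives the robot as it stands.
- The arm moves only by the tool drive_tool, never from a script. Its argument "commands" is a list of rows, each an object of numbers: "x", "y", "z": the shift along the tool's x, y, z in mm; "ax", "ay", "az": the turn, a rotation vector about the tool's x, y, z in degrees. In form: [{"x": .., "y": .., "z": .., "ax": .., "ay": .., "az": ..}, ...]. A call has 1 to 20 rows; each row is the pose to reach, as a shift and turn from the pose commanded when the call began, along the tool's axes at that moment; what a row does not reach only later rows make up. A row lasts 1/8 s, in which the tool goes at most 62.5 mm and 10.7 degrees, less where a joint would pass 70% of its speed; a pose out of reach is approached as far as the arm can. A call with a gripper value outside its range is refused whole. "hand" is the closure, from -1 (fully open) to 1 (shut), so that 0 is half open, set as the call begins (left out, the last holds). The fingers move at their own pace and stop on an object; the grip force is fixed at half the most. Time passes only in rows, so rows that repeat a pose let the fingers close. It gives the time, the measured TCP pose, the force, the opening and the grip force at its end, in the units of the state.
- sense(): the state, without advancing time (a new reading comes with each control period).
- snapshot(name): name is "side" or "top" or "wrist"; returns the picture (420x560x3 uint8, blue, green, red); there is no depth.
- get_calibration(name): a dict with "fovy" (degrees; the focal length in pixels is half the picture's height over the tangent of half this angle, whatever the lens; pixels are square), "cx", "cy" (the principal point, pixels), "world_from_camera" (4x4, takes a point from camera to world coordinates). Camera axes: x right, y up, looking along -z (the intrinsics and any distortion apply to the point x, -y, -z); pixel columns grow to the right and rows downward; lengths in m; the calibration is good to about 2 mm. A picture is of the moment at which its call begins: read the wrist's pose just before it. get_calibration takes no time and is no camera call; for the wrist camera it gives the pose at the moment of the call.
- sign_off(): hands the job in; it is judged then, once.
The state is a dict: "time_s": time; "q": joint angles; "joint_velocities": joint speeds; "tau": joint torques, N m; "tool_pos": TCP position; "eef_rot": TCP orientation; "contact_force": force on the tool from outside, world axes, zero at the start; "moment": the same for the moment, N m; "width": opening from 0.0 (shut) to 1.0 (fully open); "gripper_force": force on a finger pad.
Only numpy, scipy, OpenCV 4.12 (cv2) and the standard library are available. Lean on these libraries where they do the work, as an engineer would, in place of code of your own. Each camera call takes 0.05 s, during which the arm holds its last target. There are 200 camera calls.

## Working session

There is one attempt and no reset: what is moved stays moved. The work goes in short steps, Python scripts to look and compute and a tool call to move; the robot and the scene stay as the last step left them, time stands still between calls to the robot, and variables do not carry over. Pictures are saved under pics/ and viewed, at most 10 in all, crops included, and the job is handed in when it is done.

Besides the shell and the picture viewer there is one more tool, called after ">>>" as a command line: name --argument value ..., lists and objects as JSON in quotes. drive_tool: Moves the arm, as the interface text tells. Its arguments: {"type":"object","properties":{"commands":{"type":"array"},"hand":{"type":"number"}},"required":["commands"]}

```bash
ls; mkdir -p pics; cat > h.py <<'E'
import numpy as np,cv2
from station import *
def cal(n):
    c=get_calibration(n);return c
E
python3 - <<'E'
from h import *
s=sense();print(s)
for n in("side","top","wrist"):
    c=get_calibration(n);print(n,c)
    cv2.imwrite(f"pics/{n}0.png",snapshot(n))
print(hold_point_z)
E
```

```text
pics
{'time_s': 0.0, 'q': array([-1.01948232,  0.50834505, -0.23757336,  1.50109922,  0.12566922,
        1.14889567, -0.15480775]), 'joint_velocities': array([-0.00095259,  0.00081671, -0.00210107, -0.00062317, -0.00078046,
        0.00010205,  0.00136949]), 'tau': array([ 5.50154618e-04, -6.20603085e+01, -2.18676701e+00, -2.49648249e+01,
        1.25376944e-02,  1.21947174e-02,  9.19855125e-06]), 'tool_pos': array([0.26932231, 0.56345625, 0.23043846]), 'eef_rot': array([-2.05400928e-04,  2.21048221e-01,  9.75262482e-01, -8.55624395e-04]), 'contact_force': array([ 0.10918056, -0.39907415, -0.2078856 ]), 'moment': array([-0.01623795,  0.02473937, -0.01957789]), 'gripper_force': 0.0, 'width': 1.0028641268354366}
side {'fovy': 47.02833169566062, 'cx': 290.48934868426363, 'cy': 202.66077514231208, 'world_from_camera': array([[-0.76660478, -0.51412784,  0.38469427,  0.9560554 ],
       [ 0.64199008, -0.6016612 ,  0.47523945,  0.51587258],
       [-0.01287822,  0.61129074,  0.79130133,  0.91271819],
       [ 0.        ,  0.        ,  0.        ,  1.        ]])}
top {'fovy': 50.183515540144825, 'cx': 279.2851367504188, 'cy': 207.80617857652098, 'world_from_camera': array([[ 0.00374871,  0.997638  , -0.06858839,  0.47986363],
       [-0.99995871,  0.00430755,  0.00800159,  0.03916941],
       [ 0.00827813,  0.06855556,  0.99761295,  1.13926768],
       [ 0.        ,  0.        ,  0.        ,  1.        ]])}
wrist {'fovy': 60.80531257778077, 'cx': 281.1327652456046, 'cy': 212.2324499896815, 'world_from_camera': array([[ 4.32167600e-01, -8.60256437e-01, -2.70536557e-01,
         1.99102803e-01],
       [ 9.01793305e-01,  4.12256727e-01,  1.29665822e-01,
         5.96825931e-01],
       [-1.53425695e-05, -3.00005423e-01,  9.53937496e-01,
         3.73170215e-01],
       [ 0.00000000e+00,  0.00000000e+00,  0.00000000e+00,
         1.00000000e+00]])}
0.0187
```

View pics/top0.png

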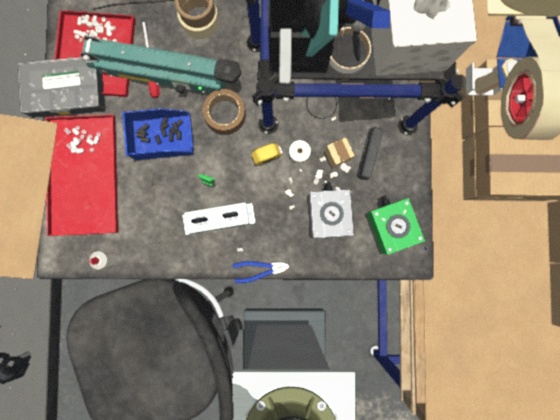

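View pics/side0.png

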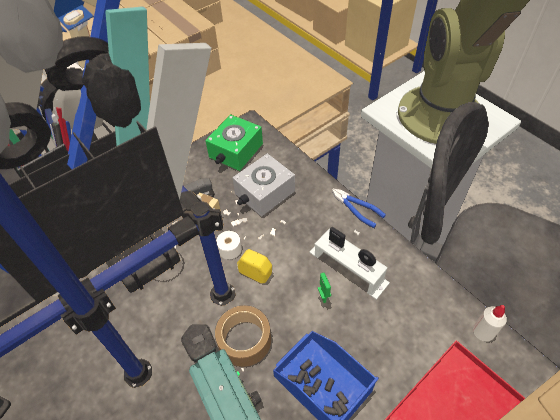

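The top view shows the stand at (219,218), with keys at (199,220) and (231,214). The grey box is at (331,214) and its green look-alike at (397,226). A green key look-alike lies at (206,180). In the side view the keys are at (337,238), which looks square, and (367,257), which looks round. I'll enlarge both to confirm.

```bash
cat >> h.py <<'E'
def ray(n,u,v,z,c=None):
    c=c or get_calibration(n);f=210/np.tan(np.radians(c["fovy"]/2));T=c["world_from_camera"]
    d=T[:3,:3]@np.array([(u-c["cx"])/f,-(v-c["cy"])/f,-1]);o=T[:3,3];return o+d*(z-o[2])/d[2]
def proj(n,p,c=None):
    c=c or get_calibration(n);f=210/np.tan(np.radians(c["fovy"]/2));T=c["world_from_camera"]
    q=T[:3,:3].T@(np.array(p)-T[:3,3]);return c["cx"]-f*q[0]/q[2],c["cy"]+f*q[1]/q[2]
E
python3 - <<'E'
from h import *
a=cv2.imread("pics/side0.png")[220:300,300:400];b=cv2.imread("pics/top0.png")[195:240,175:265]
c=cv2.imread("pics/top0.png")[185:245,300:360];d=cv2.imread("pics/side0.png")[150:215,230:300]
r=lambda i:cv2.resize(i,(400,300),interpolation=cv2.INTER_CUBIC)
cv2.imwrite("pics/crop.png",np.vstack([np.hstack([r(a),r(b)]),np.hstack([r(c),r(d)])]))
for u,v in((199,220),(231,214)):print(ray("top",u,v,.1))
for u,v in((337,238),(367,257)):print(ray("side",u,v,.085))
print(ray("top",332,213,.07),ray("side",264,175,.07))
E
```

```text
[0.5222165  0.21660389 0.1       ]
[0.5364375  0.14273822 0.1       ]
[0.53994807 0.15078081 0.085     ]
[0.52563279 0.22235965 0.085     ]
[ 0.5414781  -0.09546587  0.07      ] [ 0.54104847 -0.09194736  0.07      ]
```

View pics/crop.png

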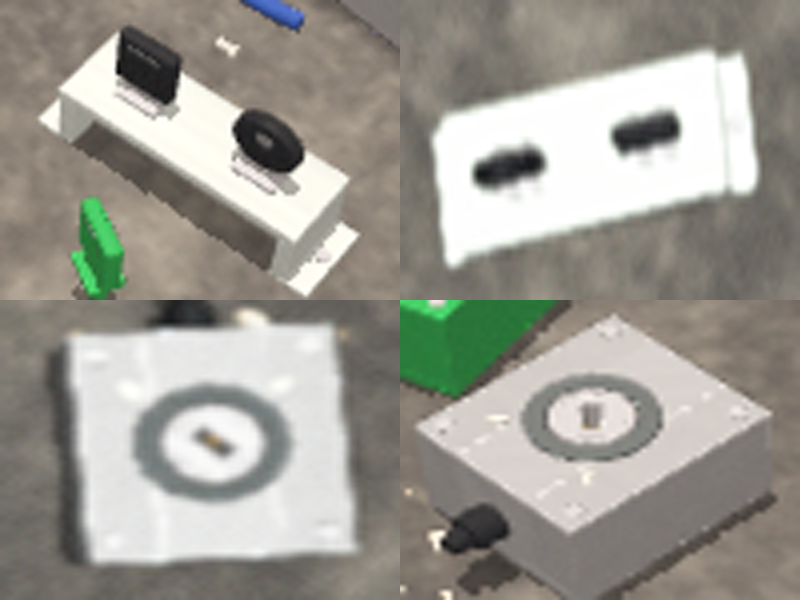

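In the crop, the flat key is the black square head at side (337,238) and top (231,214). The other black key (side 367,257) has a round head, and the green key-like thing (side 325,288) is the look-alike. The grey box's slot runs up-left to down-right in the top view, which is +45° as described. I'll hover over the flat key next.

```bash
cat >> h.py <<'E'
from scipy.spatial.transform import Rotation as R
def go(p,yaw,s=None):
    "shift(mm) & rotvec(deg) in tool axes to reach TCP p with tool y at yaw deg, pointing down"
    s=s or sense();q=s["eef_rot"];A=R.from_quat([*q[1:],q[0]])
    c,n=np.cos(np.radians(yaw)),np.sin(np.radians(yaw))
    B=R.from_matrix(np.array([[-n,c,0],[c,n,0],[0,0,-1.]]).T@np.eye(3)) if 0 else R.from_matrix(np.column_stack([[-n,c,0],[c,n,0],[0,0,-1]]))
    return (A.inv().apply(np.array(p)-s["tool_pos"])*1000).round(1),np.degrees((A.inv()*B).as_rotvec()).round(1)
E
python3 -c "
from h import *
print(go([.537,.146,.2],10.9))"
```

```text
(array([-421.5, -261.3,   31. ]), array([-0.1,  0. , 53.6]))
```

>>> drive_tool --commands '[{"x": -42, "y": -26, "z": 3, "az": 5}, {"x": -84, "y": -52, "z": 6, "az": 11}, {"x": -126, "y": -78, "z": 9, "az": 16}, {"x": -168, "y": -104, "z": 12, "az": 21.5}, {"x": -211, "y": -131, "z": 15, "az": 27}, {"x": -253, "y": -157, "z": 18, "az": 32}, {"x": -295, "y": -183, "z": 21, "az": 37.5}, {"x": -337, "y": -209, "z": 25, "az": 43}, {"x": -380, "y": -235, "z": 28, "az": 48}, {"x": -421.5, "y": -261, "z": 31, "az": 53.6}, {"x": -421.5, "y": -261, "z": 31, "az": 53.6}, {"x": -421.5, "y": -261, "z": 31, "az": 53.6}]' --hand -0.2

```text
schema error: expected keys x, y, z, ax, ay, az
```

```bash
python3 - <<'E'
from h import *
s=sense();c=get_calibration("wrist");i=snapshot("wrist");cv2.imwrite("pics/w1.png",i)
print(s["time_s"],s["tool_pos"],s["eef_rot"],s["q"],s["width"])
import pickle;pickle.dump((s,c),open("w1.pkl","wb"))
for p in([.537,.146,.102],[.537,.146,.055]):print(proj("wrist",p,c))
E
```

```text
0.15 [0.26939625 0.56355532 0.23062845] [-1.26643728e-04  2.21067413e-01  9.75258300e-01 -6.56106959e-04] [-1.01951178  0.50815255 -0.23751797  1.50088955  0.12571705  1.14887394
 -0.15482369] 0.99808862323914
(np.float64(52.85008795800613), np.float64(558.3785133275601))
(np.float64(75.41445476470321), np.float64(513.0224502491637))
```

View pics/w1.png

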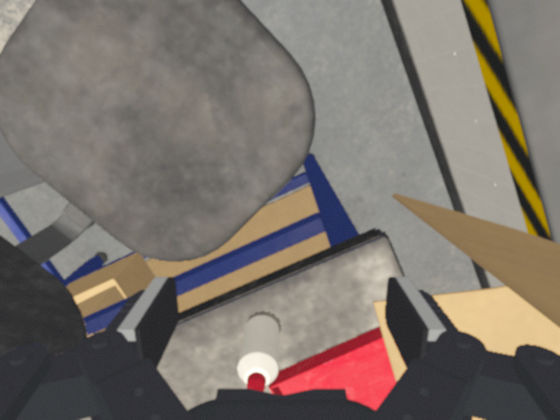

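The move was refused because each row needs all six keys. The view is still the start pose (chair, bottle at (258,360)). I'll resend it.

>>> drive_tool --commands '[{"x": -42, "y": -26, "z": 3, "ax": 0, "ay": 0, "az": 5}, {"x": -84, "y": -52, "z": 6, "ax": 0, "ay": 0, "az": 11}, {"x": -126, "y": -78, "z": 9, "ax": 0, "ay": 0, "az": 16}, {"x": -168, "y": -104, "z": 12, "ax": 0, "ay": 0, "az": 21.5}, {"x": -211, "y": -131, "z": 15, "ax": 0, "ay": 0, "az": 27}, {"x": -253, "y": -157, "z": 18, "ax": 0, "ay": 0, "az": 32}, {"x": -295, "y": -183, "z": 21, "ax": 0, "ay": 0, "az": 37.5}, {"x": -337, "y": -209, "z": 25, "ax": 0, "ay": 0, "az": 43}, {"x": -380, "y": -235, "z": 28, "ax": 0, "ay": 0, "az": 48}, {"x": -421.5, "y": -261, "z": 31, "ax": 0, "ay": 0, "az": 53.6}, {"x": -421.5, "y": -261, "z": 31, "ax": 0, "ay": 0, "az": 53.6}, {"x": -421.5, "y": -261, "z": 31, "ax": 0, "ay": 0, "az": 53.6}]' --hand -0.2

```text
time_s: 1.7
tool_pos: [0.5369, 0.1471, 0.2]
eef_rot: [-0.0, 0.637, 0.771, -0.0]
contact_force: [0.5, 0.6, 0.3]
width: 0.602
gripper_force: 0.0
```

```bash
python3 - <<'E'
from h import *
s=sense();c=get_calibration("wrist");i=snapshot("wrist");cv2.imwrite("pics/w2.png",i)
print(s["time_s"],s["tool_pos"],s["eef_rot"],s["q"],s["width"])
import pickle;pickle.dump((s,c),open("w2.pkl","wb"))
for p in([.537,.146,.102],[.537,.146,.055]):print(proj("wrist",p,c))
E
```

```text
1.7 [0.53688512 0.14709645 0.20004786] [-4.54543757e-04  6.36849300e-01  7.70988167e-01 -9.75729495e-05] [-0.36251851  0.42617261  0.07622666  1.73283312 -0.03857517  0.98469002
 -0.08173509] 0.6023972008708217
(np.float64(282.44697012597527), np.float64(215.99108672466784))
(np.float64(282.22783456418233), np.float64(198.58948217833296))
```

View pics/w2.png

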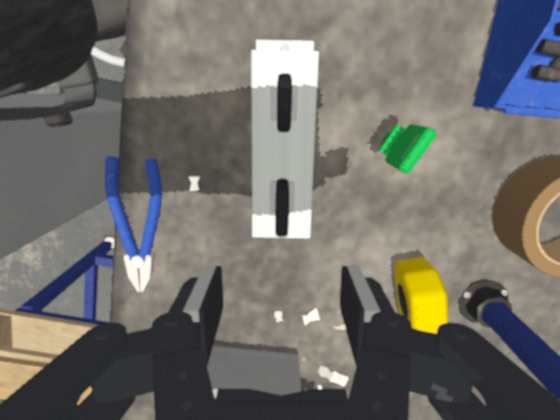

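The wrist view shows the stand upright in the picture at (284,140). The round key (283,102) is at the upper pocket and the flat key (282,208) at the lower one. I'll measure the blob of the flat key now.

```bash
python3 - <<'E'
from h import *
import pickle
s,c=pickle.load(open("w2.pkl","rb"));i=cv2.imread("pics/w2.png")
g=i.max(2)
for (r0,r1) in((165,245),(60,140)):
    m=(g[r0:r1,262:305]<75).astype(np.uint8)
    n,l,st,ce=cv2.connectedComponentsWithStats(m);k=1+np.argmax(st[1:,4]);ys,xs=np.where(l==k);ys+=r0;xs+=262
    print("rows",ys.min(),ys.max(),"cols",xs.min(),xs.max(),cv2.minAreaRect(np.column_stack([xs,ys]).astype(np.float32)))
    for r in range(ys.min(),ys.max()+1,6):print(r,xs[ys==r].min(),xs[ys==r].max(),end="; ")
    print()
# predicted outline for candidate key
yaw=10.9
def box(cx,cy,yaw):
    a=np.radians(yaw);ex=np.array([-np.sin(a),np.cos(a)]);ey=np.array([np.cos(a),np.sin(a)])
    P=[proj("wrist",[*(np.array([cx,cy])+sx*.018*ex+sy*.005*ey),z],c) for sx in(1,-1) for sy in(1,-1) for z in(.06,.102)]
    return np.round(P,1).tolist()
print(box(.537,.146,10.9))
# pinch
pl=(i.min(2)>150).astype(np.uint8)
for r in range(60,240,15):
    x=np.where(i[r,240:330].min(1)>120)[0]+240
    print(r,x.min(),x.max(),end="; ")
E
```

```text
rows 179 234 cols 276 288 ((282.0, 206.5), (55.0, 12.0), 90.0)
179 281 283; 185 277 287; 191 277 288; 197 276 288; 203 276 287; 209 276 287; 215 276 287; 221 277 286; 227 277 286; 233 277 286; 
rows 75 130 cols 278 290 ((284.0, 102.5), (55.0, 12.0), 90.0)
75 281 288; 81 279 289; 87 278 290; 93 278 290; 99 278 290; 105 278 290; 111 278 290; 117 278 290; 123 278 289; 129 279 288; 
[[288.5, 178.6], [289.7, 191.2], [276.0, 178.6], [275.2, 191.3], [288.3, 221.0], [289.4, 239.7], [276.3, 221.0], [275.5, 239.7]]
60 240 327; 75 240 321; 90 251 329; 105 252 329; 120 252 329; 135 252 329; 150 252 328; 165 252 313; 180 252 329; 195 252 329; 210 241 329; 225 251 329;
```

The flat key lies within about 1 mm of the tool's centre line, so I'll go straight down and grip.

>>> drive_tool --commands '[{"x": 0, "y": 0, "z": 30, "ax": 0, "ay": 0, "az": 0}, {"x": 0, "y": 0, "z": 70, "ax": 0, "ay": 0, "az": 0}, {"x": 0, "y": 0, "z": 105, "ax": 0, "ay": 0, "az": 0}, {"x": 0, "y": 0, "z": 125, "ax": 0, "ay": 0, "az": 0}, {"x": 0, "y": 0, "z": 135, "ax": 0, "ay": 0, "az": 0}, {"x": 0, "y": 0, "z": 136, "ax": 0, "ay": 0, "az": 0}]'

```text
time_s: 2.5
tool_pos: [0.5369, 0.1475, 0.0642]
eef_rot: [-0.0, 0.636, 0.771, -0.0]
contact_force: [0.2, 0.5, 0.0]
width: 0.6
gripper_force: 0.0
```

>>> drive_tool --commands '[{"x": 0, "y": 0, "z": 0, "ax": 0, "ay": 0, "az": 0}, {"x": 0, "y": 0, "z": 0, "ax": 0, "ay": 0, "az": 0}, {"x": 0, "y": 0, "z": 0, "ax": 0, "ay": 0, "az": 0}, {"x": 0, "y": 0, "z": 0, "ax": 0, "ay": 0, "az": 0}, {"x": 0, "y": 0, "z": 0, "ax": 0, "ay": 0, "az": 0}, {"x": 0, "y": 0, "z": 0, "ax": 0, "ay": 0, "az": 0}]' --hand 1

```text
time_s: 3.25
tool_pos: [0.5378, 0.1469, 0.0652]
eef_rot: [0.0, 0.637, 0.771, 0.001]
contact_force: [-0.6, 0.6, 6.0]
width: 0.111
gripper_force: 58.8
```

>>> drive_tool --commands '[{"x": 0, "y": 0, "z": -15, "ax": 0, "ay": 0, "az": 0}, {"x": 0, "y": 0, "z": -40, "ax": 0, "ay": 0, "az": 0}, {"x": 0, "y": 0, "z": -75, "ax": 0, "ay": 0, "az": 0}, {"x": -10, "y": -2, "z": -105, "ax": 0, "ay": 0, "az": 5}, {"x": -35, "y": -6, "z": -120, "ax": 0, "ay": 0, "az": 12}, {"x": -70, "y": -13, "z": -125, "ax": 0, "ay": 0, "az": 19}, {"x": -105, "y": -19, "z": -125, "ax": 0, "ay": 0, "az": 26}, {"x": -140, "y": -25, "z": -125, "ax": 0, "ay": 0, "az": 34}, {"x": -175, "y": -31, "z": -125, "ax": 0, "ay": 0, "az": 42}, {"x": -205, "y": -37, "z": -125, "ax": 0, "ay": 0, "az": 49}, {"x": -225, "y": -40, "z": -125, "ax": 0, "ay": 0, "az": 54}, {"x": -237, "y": -42, "z": -125, "ax": 0, "ay": 0, "az": 56}, {"x": -237, "y": -42, "z": -125, "ax": 0, "ay": 0, "az": 56}, {"x": -237, "y": -42, "z": -125, "ax": 0, "ay": 0, "az": 56}]'

```text
time_s: 5.0
tool_pos: [0.5408, -0.0927, 0.1892]
eef_rot: [-0.0, 0.924, 0.383, 0.0]
contact_force: [0.3, 0.4, -1.1]
width: 0.107
gripper_force: 58.3
```

```bash
python3 - <<'E'
from h import *
s=sense();c=get_calibration("wrist");i=snapshot("wrist");cv2.imwrite("pics/w3.png",i)
cv2.imwrite("pics/side3.png",snapshot("side"));cv2.imwrite("pics/top3.png",snapshot("top"))
print(s["time_s"],s["tool_pos"],s["eef_rot"],s["q"],s["width"])
import pickle;pickle.dump((s,c),open("w3.pkl","wb"))
print(proj("wrist",[.5413,-.094,.07],c),proj("wrist",s["tool_pos"],c))
a=cv2.imread("pics/side3.png")
print(proj("side",s["tool_pos"]))
u,v=map(int,proj("side",s["tool_pos"]))
cr=cv2.resize(a[v-50:v+55,u-70:u+70],None,fx=5,fy=5,interpolation=cv2.INTER_CUBIC);cv2.imwrite("pics/side3c.png",cr)
E
```

```text
5.0 [ 0.5407905  -0.09266615  0.18918168] [-4.52969819e-04  9.23865319e-01  3.82717472e-01  6.15413762e-05] [-0.12130102  0.44685646  0.36767803  1.7714917  -0.1919362   0.95877575
 -0.4610427 ] 0.10749457230161985
(np.float64(284.4205244044249), np.float64(205.51998322761824)) (np.float64(283.51900474737744), np.float64(279.5008184640148))
(np.float64(260.7160131287814), np.float64(137.7681922287727))
```

View pics/w3.png

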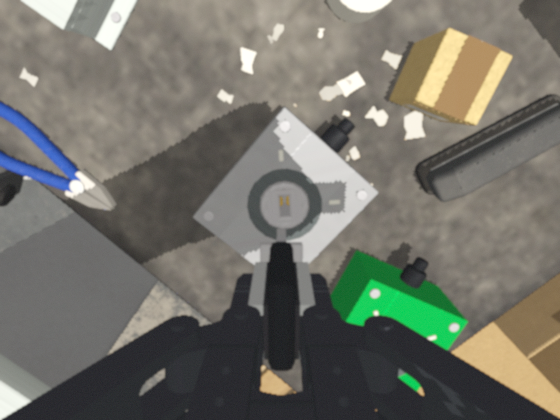

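View pics/side3c.png

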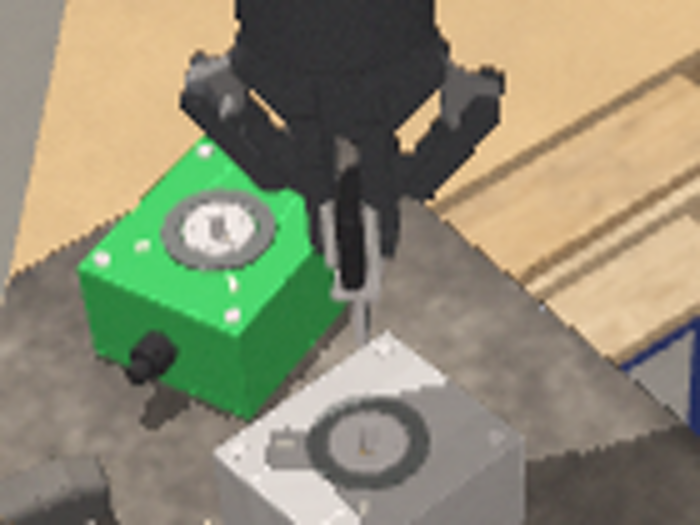

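The wrist view shows the grey box with its slot at (285,204), long side near-vertical in the picture and so aligned with the key's width. The gripped key runs from (283,240) to (283,370). The side crop shows the key held upright above the grey plug. Next I'll measure the slot and the key numerically.

```bash
python3 - <<'E'
from h import *
import pickle
s,c=pickle.load(open("w3.pkl","rb"));i=cv2.imread("pics/w3.png");g=cv2.cvtColor(i,6)
print("patch rows190-218 cols274-298");print(g[190:220,274:298:1])
print("col means 279..287"); 
for r in range(218,262,2):print(r,g[r,262:306:2])
for r in range(345,385,3):print(r,g[r,262:306:3])
k=s["tool_pos"]
def pk(x,y,z):# point in tool frame mm
    q=s["eef_rot"];return np.round(proj("wrist",k+R.from_quat([*q[1:],q[0]]).apply(np.array([x,y,z])/1000),c),1)
# shoulder underside 14mm beyond TCP nominal
for n,p in dict(headtopnear=(18,0,-37),headtopfar=(-18,0,-37),headbotnear=(18,0,5),shtopnear=(13,0,10),shbotnear=(13,0,15),bladetopnear=(7,0,15),tipnear=(7,0,51),tip0=(0,0,51)).items():print(n,pk(*p))
E
```

```text
patch rows190-218 cols274-298
[[149 147 146 145 144 146 146 144 144 143 145 144 146 147 149 148 148 150
  150 149 149 149 148 150]
 [148 150 148 148 149 148 149 148 149 148 148 150 148 149 148 151 150 150
  152 149 150 149 151 150]
 [149 151 151 151 150 149 149 150 150 150 150 149 150 150 149 149 150 151
  151 152 149 149 150 150]
 [151 149 150 149 149 148 148 148 149 149 148 147 147 147 147 147 148 151
  152 152 151 150 150 151]
 [151 150 149 146 144 143 144 143 142 141 142 142 141 142 140 143 145 147
  150 151 150 149 149 150]
 [151 150 149 146 141 136 135 135 136 136 138 137 137 135 135 138 144 147
  151 151 148 149 148 150]
 [151 150 149 144 137 130 128 130 132 133 134 133 133 133 137 139 144 148
  151 151 151 150 150 150]
 [151 150 149 145 138 129 128 130 131 132 134 134 131 132 136 140 143 147
  150 150 151 149 149 151]
 [149 151 149 147 141 133 129 130 131 135 133 134 131 131 136 142 144 148
  150 151 150 148 149 151]
 [151 150 149 146 140 133 128 128 126 133 134 132 127 130 133 138 144 149
  151 149 151 150 149 150]
 [151 149 149 147 141 133 130 126 129 132 134 133 129 130 13
[... 4411 characters left out ...]
  35  34  35  40  35  33  36 104 108  58  44]
366 [168 145 103  46  35  33  36  35  36  33  73 112 109  73  47]
369 [180 124 110  83  53  41  41  46  45  69 106 113 112  81  44]
372 [105 130 181 162 100 104 103 104 109 116 117 113 117  84  43]
375 [132 182 183 184 169 113 105 108 106 111 108 110 113  87  44]
378 [175 184 179 180 186 180 131 102 107 108 106 104 111  84  42]
381 [179 185 183 184 185 186 187 136 102 106 107 108 112  95  40]
384 [173 181 183 185 184 185 187 184 162 100 103 108 117 103  43]
headtopnear [284.2 284.1]
headtopfar [284.1 373.5]
headbotnear [283.5 237.5]
shtopnear [283.4 243.7]
shbotnear [283.4 239.6]
bladetopnear [283.3 251.3]
tipnear [283.  226.1]
tip0 [283.  237.5]
```

>>> drive_tool --commands '[{"x": -0.4, "y": 2.2, "z": 10, "ax": 0, "ay": 0, "az": -3}, {"x": -0.4, "y": 2.2, "z": 25, "ax": 0, "ay": 0, "az": -5}, {"x": -0.4, "y": 2.2, "z": 40, "ax": 0, "ay": 0, "az": -5}, {"x": -0.4, "y": 2.2, "z": 48, "ax": 0, "ay": 0, "az": -5}, {"x": -0.4, "y": 2.2, "z": 50, "ax": 0, "ay": 0, "az": -5}, {"x": -0.4, "y": 2.2, "z": 50, "ax": 0, "ay": 0, "az": -5}]'

```text
time_s: 5.9
tool_pos: [0.542, -0.0959, 0.1393]
eef_rot: [0.0, 0.907, 0.421, 0.0]
contact_force: [-0.2, 0.6, -0.9]
width: 0.11
gripper_force: 58.3
```

```bash
python3 - <<'E'
from h import *
import pickle
s=sense();c=get_calibration("wrist");i=snapshot("wrist");cv2.imwrite("pics/w4.png",i)
print(s["time_s"],s["tool_pos"],s["eef_rot"],s["contact_force"])
pickle.dump((s,c),open("w4.pkl","wb"))
u,v=proj("wrist",[.5413,-.094,.07],c);print(u,v,proj("wrist",s["tool_pos"],c))
u,v=int(u),int(v)
cv2.imwrite("pics/w4c.png",cv2.resize(i[v-40:v+40,u-50:u+50],(800,600),interpolation=cv2.INTER_CUBIC)[:, :])
print("crop origin",u-50,v-40,"scale 8,7.5")
E
```

```text
5.9 [ 0.54204421 -0.09593583  0.13933462] [7.63162244e-05 9.06893427e-01 4.21360067e-01 1.80320564e-06] [-0.1572779   0.6153021  -0.93362348]
279.9995369609279 225.4569244300794 (np.float64(283.60791075173125), np.float64(279.7040549604686))
crop origin 229 185 scale 8,7.5
```

View pics/w4c.png

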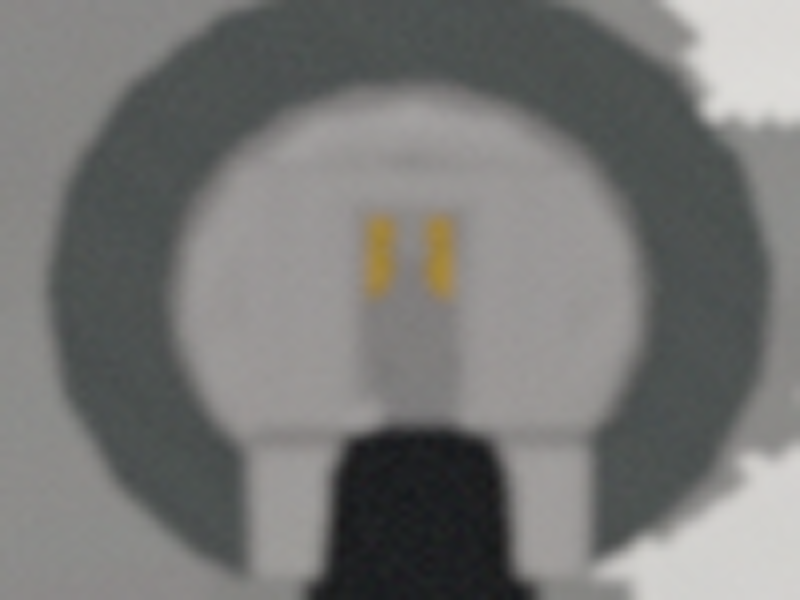

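The crop shows the slot at columns 274–287 (centre about 280.4), with gold pins visible and upright, so the yaw is right. The blade needs about -0.7 mm in y and +1 mm in x. I'll start the insertion.

>>> drive_tool --commands '[{"x": 1, "y": -0.7, "z": 0, "ax": 0, "ay": 0, "az": 0}, {"x": 1, "y": -0.7, "z": 8, "ax": 0, "ay": 0, "az": 0}, {"x": 1, "y": -0.7, "z": 14, "ax": 0, "ay": 0, "az": 0}, {"x": 1, "y": -0.7, "z": 18, "ax": 0, "ay": 0, "az": 0}, {"x": 1, "y": -0.7, "z": 21, "ax": 0, "ay": 0, "az": 0}, {"x": 1, "y": -0.7, "z": 24, "ax": 0, "ay": 0, "az": 0}, {"x": 1, "y": -0.7, "z": 24, "ax": 0, "ay": 0, "az": 0}]'

```text
time_s: 6.82
tool_pos: [0.5419, -0.0947, 0.1151]
eef_rot: [-0.0, 0.907, 0.421, -0.0]
contact_force: [-0.5, 0.3, -0.9]
width: 0.108
gripper_force: 58.3
```

>>> drive_tool --commands '[{"x": 0, "y": 0, "z": 3, "ax": 0, "ay": 0, "az": 0}, {"x": 0, "y": 0, "z": 6, "ax": 0, "ay": 0, "az": 0}, {"x": 0, "y": 0, "z": 9, "ax": 0, "ay": 0, "az": 1}, {"x": 0, "y": 0, "z": 11, "ax": 0, "ay": 0, "az": -1}, {"x": 0, "y": 0, "z": 13, "ax": 0, "ay": 0, "az": 0}, {"x": 0, "y": 0, "z": 13, "ax": 0, "ay": 0, "az": 0}]'

```text
time_s: 7.58
tool_pos: [0.5422, -0.0948, 0.1019]
eef_rot: [0.0, 0.907, 0.421, 0.0]
contact_force: [2.7, -0.4, -1.7]
width: 0.11
gripper_force: 58.5
```

>>> drive_tool --commands '[{"x": 0, "y": 0, "z": 3, "ax": 0, "ay": 0, "az": 1}, {"x": 0, "y": 0, "z": 6, "ax": 0, "ay": 0, "az": -1}, {"x": 0, "y": 0, "z": 9, "ax": 0, "ay": 0, "az": 1}, {"x": 0, "y": 0, "z": 11, "ax": 0, "ay": 0, "az": -1}, {"x": 0, "y": 0, "z": 13, "ax": 0, "ay": 0, "az": 0}, {"x": 0, "y": 0, "z": 13, "ax": 0, "ay": 0, "az": 0}]'

```text
time_s: 8.32
tool_pos: [0.5423, -0.0948, 0.0892]
eef_rot: [0.0, 0.907, 0.421, 0.0]
contact_force: [2.6, 0.1, -0.4]
width: 0.108
gripper_force: 58.7
```

```bash
python3 - <<'E'
from h import *
s=sense();i=snapshot("wrist");cv2.imwrite("pics/w5.png",i);cv2.imwrite("pics/side5.png",snapshot("side"))
print(s["time_s"],s["contact_force"],s["moment"])
g=cv2.cvtColor(i,6);print([(r,g[r,280:288].mean().round()) for r in range(215,262,2)]);print([(r,g[r,264:268].mean().round()) for r in range(225,262,2)])
g=cv2.cvtColor(cv2.imread("pics/w4.png"),6);print([(r,g[r,280:288].mean().round()) for r in range(215,262,2)])
E
```

```text
8.325 [ 2.56332292  0.09336317 -0.40829238] [-0.27146558 -0.58727264 -0.04518342]
[(215, np.float64(81.0)), (217, np.float64(81.0)), (219, np.float64(81.0)), (221, np.float64(82.0)), (223, np.float64(85.0)), (225, np.float64(118.0)), (227, np.float64(136.0)), (229, np.float64(156.0)), (231, np.float64(159.0)), (233, np.float64(155.0)), (235, np.float64(151.0)), (237, np.float64(141.0)), (239, np.float64(148.0)), (241, np.float64(118.0)), (243, np.float64(40.0)), (245, np.float64(30.0)), (247, np.float64(29.0)), (249, np.float64(31.0)), (251, np.float64(32.0)), (253, np.float64(30.0)), (255, np.float64(29.0)), (257, np.float64(30.0)), (259, np.float64(31.0)), (261, np.float64(31.0))]
[(225, np.float64(81.0)), (227, np.float64(102.0)), (229, np.float64(131.0)), (231, np.float64(149.0)), (233, np.float64(158.0)), (235, np.float64(156.0)), (237, np.float64(152.0)), (239, np.float64(152.0)), (241, np.float64(145.0)), (243, np.float64(133.0)), (245, np.float64(150.0)), (247, np.float64(156.0)), (249, np.float64(156.0)), (251, np.float64(157.0)), (253, np.float64(156.0)), (255, np.float64(156.0)), (257, np.float64(156.0)), (259, np.float64(156.0)), (261, np.float64(144.0))]
[(215, np.float64(135.0)), (217, np.float64(134.0)), (219, np.float64(134.0)), (221, np.float64(134.0)), (223, np.float64(133.0)), (225, np.float64(131.0)), (227, np.float64(131.0)), (229, np.float64(130.0)), (231, np.float64(130.0)), (233, np.float64(129.0)), (235, np.float64(130.0)), (237, np.float64(130.0)), (239, np.float64(130.0)), (241, np.float64(102.0)), (243, np.float64(38.0)), (245, np.float64(30.0)), (247, np.float64(31.0)), (249, np.float64(30.0)), (251, np.float64(30.0)), (253, np.float64(30.0)), (255, np.float64(32.0)), (257, np.float64(30.0)), (259, np.float64(30.0)), (261, np.float64(30.0))]
```

The key's lower head edge sits at the same row in both pictures, so it hasn't slipped in the hand. About 4 mm remains.

>>> drive_tool --commands '[{"x": 0, "y": 0, "z": 2, "ax": 0, "ay": 0, "az": 1}, {"x": 0, "y": 0, "z": 4, "ax": 0, "ay": 0, "az": -1}, {"x": 0, "y": 0, "z": 5, "ax": 0, "ay": 0, "az": 0}, {"x": 0, "y": 0, "z": 6, "ax": 0, "ay": 0, "az": 0}, {"x": 0, "y": 0, "z": 6, "ax": 0, "ay": 0, "az": 0}]'

```text
time_s: 9.05
tool_pos: [0.5424, -0.0948, 0.085]
eef_rot: [0.0, 0.907, 0.421, 0.001]
contact_force: [-2.3, 0.2, 18.5]
width: 0.111
gripper_force: 61.9
```

The shoulder is seated: TCP at 85 mm with 18 N of reaction. Now I'll turn it clockwise.

>>> drive_tool --commands '[{"x": 0, "y": 0, "z": -0.5, "ax": 0, "ay": 0, "az": 6}, {"x": 0, "y": 0, "z": -0.5, "ax": 0, "ay": 0, "az": 13}, {"x": 0, "y": 0, "z": -0.5, "ax": 0, "ay": 0, "az": 20}, {"x": 0, "y": 0, "z": -0.5, "ax": 0, "ay": 0, "az": 27}, {"x": 0, "y": 0, "z": -0.5, "ax": 0, "ay": 0, "az": 34}, {"x": 0, "y": 0, "z": -0.5, "ax": 0, "ay": 0, "az": 41}, {"x": 0, "y": 0, "z": -0.5, "ax": 0, "ay": 0, "az": 48}, {"x": 0, "y": 0, "z": -0.5, "ax": 0, "ay": 0, "az": 55}, {"x": 0, "y": 0, "z": -0.5, "ax": 0, "ay": 0, "az": 62}, {"x": 0, "y": 0, "z": -0.5, "ax": 0, "ay": 0, "az": 69}, {"x": 0, "y": 0, "z": -0.5, "ax": 0, "ay": 0, "az": 75}, {"x": 0, "y": 0, "z": -0.5, "ax": 0, "ay": 0, "az": 81}, {"x": 0, "y": 0, "z": -0.5, "ax": 0, "ay": 0, "az": 86}, {"x": 0, "y": 0, "z": -0.5, "ax": 0, "ay": 0, "az": 86}]'

```text
time_s: 10.8
tool_pos: [0.542, -0.0954, 0.085]
eef_rot: [0.0, 0.95, -0.312, 0.0]
contact_force: [-2.2, -1.0, 15.8]
width: 0.105
gripper_force: 61.4
```

```bash
python3 - <<'E'
from h import *
s=sense();print(s["time_s"],s["contact_force"],s["moment"],s["q"])
q=s["eef_rot"];y=R.from_quat([*q[1:],q[0]]).apply([0,1,0]);print(np.degrees(np.arctan2(y[1],y[0])))
E
```

```text
10.8 [-2.17422851 -1.03604552 15.77544047] [-0.19526642  0.67722677  0.09633336] [-0.32421851  0.66737475  0.73661324  1.89418683 -0.60713939  0.81626064
 -1.4661332 ]
-126.3116011182894
```

Now to the stop in small steps, watching the moment.

>>> drive_tool --commands '[{"x": 0, "y": 0, "z": 0, "ax": 0, "ay": 0, "az": 3}, {"x": 0, "y": 0, "z": 0, "ax": 0, "ay": 0, "az": 6}, {"x": 0, "y": 0, "z": 0, "ax": 0, "ay": 0, "az": 9}, {"x": 0, "y": 0, "z": 0, "ax": 0, "ay": 0, "az": 12}, {"x": 0, "y": 0, "z": 0, "ax": 0, "ay": 0, "az": 12}]'

```text
time_s: 11.42
tool_pos: [0.5422, -0.0952, 0.085]
eef_rot: [-0.0, 0.913, -0.409, 0.001]
contact_force: [-2.2, 0.7, 15.8]
width: 0.105
gripper_force: 61.2
```

```bash
cat > st.py <<'E'
from h import *
s=sense();print(s["time_s"],s["contact_force"],s["moment"])
q=s["eef_rot"];y=R.from_quat([*q[1:],q[0]]).apply([0,1,0]);print(np.degrees(np.arctan2(y[1],y[0])))
E
python3 st.py
```

```text
11.425 [-2.22024181  0.67793315 15.81688462] [-0.12171624  0.49077715  0.20132849]
-138.2578588416673
```

>>> drive_tool --commands '[{"x": 0, "y": 0, "z": 0, "ax": 0, "ay": 0, "az": 1.5}, {"x": 0, "y": 0, "z": 0, "ax": 0, "ay": 0, "az": 3}, {"x": 0, "y": 0, "z": 0, "ax": 0, "ay": 0, "az": 3}]'

```text
time_s: 11.8
tool_pos: [0.5422, -0.0952, 0.085]
eef_rot: [-0.0, 0.902, -0.432, 0.001]
contact_force: [-1.6, -0.9, 14.8]
width: 0.107
gripper_force: 61.4
```

```bash
python3 st.py; python3 - <<'E'
from h import *
i=snapshot("wrist");cv2.imwrite("pics/w6.png",i)
cv2.imwrite("pics/w6c.png",cv2.resize(i[170:290,205:365],(800,600),interpolation=cv2.INTER_CUBIC))
E
```

```text
11.8 [-1.57542566 -0.86072186 14.75501655] [-0.15622093  0.4760168   0.44047763]
-141.19914893095765
```

View pics/w6c.png

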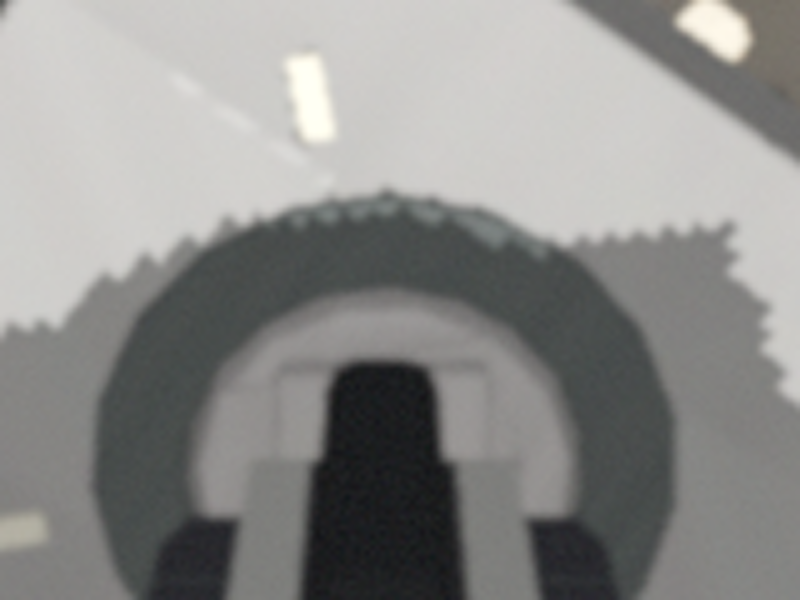

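The crop shows the shoulder flat on the plug and the key past the end mark by its play. The moment jumped from 0.20 to 0.44 N m over the last 3°, so the plug is on its stop. I'll hold for a moment to check that it stays put.

>>> drive_tool --commands '[{"x": 0, "y": 0, "z": 0, "ax": 0, "ay": 0, "az": 0}, {"x": 0, "y": 0, "z": 0, "ax": 0, "ay": 0, "az": 0}, {"x": 0, "y": 0, "z": 0, "ax": 0, "ay": 0, "az": 0}, {"x": 0, "y": 0, "z": 0, "ax": 0, "ay": 0, "az": 0}, {"x": 0, "y": 0, "z": 0, "ax": 0, "ay": 0, "az": 0}, {"x": 0, "y": 0, "z": 0, "ax": 0, "ay": 0, "az": 0}]'

```text
time_s: 12.6
tool_pos: [0.5422, -0.0952, 0.085]
eef_rot: [-0.0, 0.902, -0.432, 0.001]
contact_force: [-2.6, -1.0, 15.3]
width: 0.109
gripper_force: 61.4
```

```bash
python3 st.py; python3 -c "
from station import *
m=sense()['moment'][2];print(m)
if m>.3: print(sign_off())"
```

```text
12.6 [-2.55107752 -0.95432625 15.29221809] [-0.16345921  0.499102    0.53892346]
-141.1809758681498
0.5389234614571788
the job is handed in; nothing more can be done
None
```

I handed the job in at 12.6 s with the flat key pushed in to its shoulder, turned clockwise to the stop, and still gripped and held there; the sign-off gave no verdict.

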